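# Start the cap curing box with its two-hand buttons

## Task

Push the tray of the grey curing box fully home with the fingertips, without touching the two printed caps on it (the ink is wet). Then set one fingertip on each green button of the start console, press both well down at the same time, hold them down together for at least three seconds, and let both go. Pick nothing up and leave everything else where it stands.

Things in the scene. Friction and masses are not known exactly. Their poses are not given: they have to be found in the camera images.
- cure_box: Fixed grey curing box with an amber window on top, 104 mm wide (its y), 122 mm deep, 62 mm high, open at the front. Origin on the work surface (z = 0), below the middle of the tray panel's front face when the tray is home; x points into the box (the way the tray goes in), y to its left. The box stands from x = 10 to 133 mm. It stands to the left of the console.
- tray (a joint): How far the tray stands out of the box, m: 0 = fully home (end stop, the panel closes the box's front), up to 0.065 = fully out. Slides along the box's x axis with about 1.5 N of friction and stays where it is left.
- tray_front (a point): Middle of the front face of the tray's white upright front panel, 25 mm above the work surface; moves with the tray; same axes as the box. The panel is 80 mm wide (along y), 8 mm thick and reaches from 4 to 46 mm above the surface. Push it here along the box's +x.
- wet_cap_left: Black printed cap, 24 mm across and 9 mm high, lying loose in a shallow nest (4 mm deep) on the tray, 50 mm behind the panel's front face and 18.5 mm left of the middle, top 24 mm above the surface; ink is wet, do not touch. Origin at the centre of its underside.
- wet_cap_right: The same, 18.5 mm right of the middle.
- console: Fixed start console: low grey box with a black top, 62 mm deep (its x), 116 mm wide (its y), 32 mm high. Origin at the centre of its underside on the work surface, z up. It carries two green push buttons at y = +33 mm (left) and y = -33 mm (right), so 66 mm apart between centres.
- start_left_top (a point): Centre of the top of the left green button (26 mm across, in a dark collar 42 mm across); moves with the button. Untouched it is 56 mm above the work surface, the collar's top 44 mm above it. The button goes straight down.
- start_right_top (a point): The same for the right green button.
- start_left (a joint): How far the left button is pressed, m: 0 = up, 0.008 = fully down; counts as pressed from 0.005. Springs back by itself. Takes 1.2 N to start moving and 4 N to be fully down (twice that for both buttons together).
- start_right (a joint): The same for the right button.
- hardener: Loose small pot with a blue lid, 38 mm across, 66 mm high, in front of the work; leave it. Origin at the centre of its underside.
- tape_masking: Loose roll of beige tape, 70 mm across, 25 mm high, at the right; leave it. Origin at the centre of its underside.
- marker_red: Loose red-capped felt marker, 128 mm long (its y), 15 mm high, lying near the robot; leave it. Origin at the centre of its underside. (Tall fixed things near the work: a print jig with a post 195 mm tall at about (0.48, -0.40) and a frame 115 mm high in front of it (x under 0.45, y beyond -0.25), and a white bag 85 mm high left of y = -0.08.)

How it is judged:
On the way, in this order (a step that is already met when the one before it is completed fails the run):
1. the tray is fully home (value of joint tray below 0.004 m), for 0.2 s.
2. the fingers hold both green buttons down together for three seconds, the tray still home (value of joint each of start_left, start_right above 0.005 m and value of joint tray below 0.005 m and contact force between the fingers and console above 3 N), for 2.8 s.
At the end, for the whole second after the job is handed in: The tray is within 5 mm of its end stop, both printed caps lie in their nests on it, both green buttons have sprung back up (within 1.5 mm), and the loose pot, tape and marker lie at rest within 30 mm of where they stood (value of joint tray below 0.005 m and value of joint each of start_left, start_right below 0.0015 m and x of wet_cap_left in the frame of tray_front between 0.044 and 0.056 m and y of wet_cap_left in the frame of tray_front between 0.0125 and 0.0245 m and z of each of wet_cap_left, wet_cap_right in the frame of tray_front below -0.005 m and x of wet_cap_right in the frame of tray_front between 0.044 and 0.056 m and y of wet_cap_right in the frame of tray_front between -0.0245 and -0.0125 m and distance of each of hardener, tape_masking, marker_red from where it was at the start of the episode below 0.03 m and linear speed of each of hardener, tape_masking, marker_red below 0.02 m/s); the robot touches nothing.
It fails at once if a start button is pressed (over 3 mm) while the tray is still more than 8 mm out (value of joint tray above 0.008 m and value of joint any of start_left, start_right above 0.003 m).
It fails at once if one button is pressed alone (over 7 mm down while the other is less than 2 mm down) ((value of joint start_left above 0.007 m and value of joint start_right below 0.002 m) or (value of joint start_right above 0.007 m and value of joint start_left below 0.002 m)).
It fails at once if a wet cap is touched (contact force between any of the fingers, the arm and wet_cap_left above 0.3 N or contact force between any of the fingers, the arm and wet_cap_right above 0.3 N).
It fails at once if a loose bystander is lifted or shoved more than 30 mm (distance of any of hardener, tape_masking, marker_red from where it was at the start of the episode above 0.03 m).
It also fails if it takes over 53 s, if anything falls off the work surface, if the arm or the gripper's body presses on something with over 40 N, if the wrist force passes 120 N, or if a joint passes its speed limit or range.

## Robot

A 6-joint arm with a two-finger parallel gripper is mounted at the origin on a cart in front of the work surface, level with it; the furniture and walls round the work are solid. World frame = base frame: x ahead of the robot, y to its left, z up, the work surface at z = 0. Lengths are in m, angles in rad, forces in N, time in s.
With the tool pointing down it reaches from about 0.375 to 0.9 m from the base axis. Payload 3.1 kg.
Tool frame: the origin (TCP) lies midway between the tips of the shut fingers; the grasp point (between the pads) lies 19 mm behind it; z points along the fingers, y is the direction in which the jaws open and shut (so a half turn about z gives the same grasp; the last joint's range is limited). The gripper opens to 85 mm and grips with 20 to 120 N. Pads are 22 mm wide; open, the fingers measure 114 mm over their backs; the gripper's body (76 mm by 85 mm) begins 54 mm behind the grasp point. The pads swing forward as they close: fully open they stand 13 mm farther back than shut.
Start: joints at [-1.333, 0.527, 1.433, -0, 1.181, -0.178], TCP at [0.252, -0.572, 0.231] pointing down, gripper open.
Joint ranges: [-3.08, 3.08], [-0.75, 2.2], [0.22, 2.44], [-1.43, 4.57], [0, 2.65], [-2.85, 2.85]. Speed limits (rad/s): [2.79, 2.79, 3.14, 3.14, 3.14, 3.14].

## Interface

Orientations are given as a unit quaternion [x, y, z, w].
In Python, from station import manip gives the robot as it stands.
- The arm moves only by the tool servo_tool, never from a script. Its argument "motion" is a list of rows, each a list of 7 numbers: the shift along the tool's x, y, z in mm, then the turn, a rotation vector about the tool's x, y, z in rad, then the opening, from -1 (shut) to 1 (fully open), so that 0 is half open. In form: [[x, y, z, rx, ry, rz, hand], ...]. A call has 1 to 12 rows; each row shifts and turns the pose as measured when the row begins, along the tool's axes as they then stand; what a row does not reach is not made up. A row lasts 1/12 s, in which the tool goes at most 41.7 mm and 7.16 degrees, less where a joint would pass 70% of its speed; a pose out of reach is approached as far as the arm can. A call with a gripper value outside its range is refused whole. The fingers move at their own pace and stop on an object; "grip_force" is the grip in N (left out, the last holds). Time passes only in rows, so rows that do not move let the fingers close. It gives the time, the measured TCP pose, the force and the opening at its end, in the units of the state.
- manip.sense(): the state, without advancing time (a new reading comes with each control period).
- manip.snapshot(name): name is "scene" or "side" or "wrist"; returns a dict with "frame" (420x560x3 uint8, red, green, blue), "mtx" (3x3 intrinsics, pixels), "world_from_camera" (4x4, takes a point from camera to world coordinates). Camera axes: x right, y up, looking along -z (the intrinsics and any distortion apply to the point x, -y, -z); pixel columns grow to the right and rows downward; lengths in m; the calibration is good to about 2 mm. A picture is of the moment at which its call begins. There is no depth.
- manip.sign_off(): hands the job in, once; it reports no verdict.
The state is a dict: "t": time; "q": joint angles; "qd": joint speeds; "tau": joint torques, N m; "tcp_pos": TCP position; "tool_rot": TCP orientation; "force": force on the tool from outside, world axes, zero at the start; "ft_torque": the same for the moment, N m; "finger_gap": opening from 0.0 (shut) to 1.0 (fully open).
Only numpy, scipy, OpenCV 4.12 (cv2) and the standard library are available. Lean on these libraries where they do the work, as an engineer would, in place of code of your own. Each camera call takes 0.05 s, during which the arm holds its last target.

## Working session

There is one attempt and no reset: what is moved stays moved. The work goes in short steps, Python scripts to look and compute and a tool call to move; the robot and the scene stay as the last step left them, time stands still between calls to the robot, and variables do not carry over. Pictures are saved under pics/ and viewed, and the job is handed in when it is done.

Besides the shell and the picture viewer there is one more tool, called after "Request:" as name(argument=value, ...), one argument or row to a line, values as JSON. servo_tool: Moves the arm, as the interface text tells. Its arguments: {"type":"object","properties":{"motion":{"type":"array"},"grip_force":{"type":"number"}},"required":["motion"]}

```bash
mkdir -p pics; ls; python3 - <<'E'
from station import manip
import cv2,numpy as np
print(manip.sense())
for n in ["scene","side","wrist"]:
    s=manip.snapshot(n); cv2.imwrite(f"pics/{n}0.png",s["frame"][:,:,::-1]); np.savez(f"{n}0.npz",**s)
    print(n,s["mtx"].round(1).tolist(),s["world_from_camera"].round(3).tolist(),[k for k in s])
E
```

```text
pics
{'t': 0.0, 'q': array([-1.33348406e+00,  5.28492527e-01,  1.43391473e+00, -1.13570868e-05,
        1.18139537e+00, -1.78476405e-01]), 'qd': array([-1.87157174e-03,  2.29749746e-03,  5.22950315e-04, -9.03198316e-07,
       -1.18340954e-03, -5.55339909e-04]), 'tau': array([ 3.35192526e-04, -4.42343867e+01, -1.78023523e+01, -2.32829025e-04,
        8.56814731e-03, -7.31183945e-06]), 'tcp_pos': array([ 0.25230948, -0.57101786,  0.23031347]), 'tool_rot': array([ 9.78466649e-01,  2.06402025e-01, -3.77505123e-05, -1.10435431e-03]), 'force': array([ 0.60706544, -0.36840945,  0.35777335]), 'ft_torque': array([-0.00620369,  0.04110758,  0.03290317]), 'finger_gap': 0.99841781623382}
scene [[407.1, 0.0, 285.2], [0.0, 407.1, 208.2], [0.0, 0.0, 1.0]] [[-0.844, 0.251, -0.474, 0.075], [-0.536, -0.357, 0.765, 0.366], [0.023, 0.9, 0.436, 0.434], [0.0, 0.0, 0.0, 1.0]] ['frame', 'mtx', 'world_from_camera']
side [[461.5, 0.0, 286.2], [0.0, 461.5, 209.4], [0.0, 0.0, 1.0]] [[-1.0, 0.017, -0.004, 0.512], [-0.014, -0.658, 0.753, 0.327], [0.01, 0.753, 0.658, 0.613], [0.0, 0.0, 0.0, 1.0]] ['frame', 'mtx', 'world_from_camera']
wrist [[313.9, 0.0, 280.2], [0.0, 313.9, 206.9], [0.0, 0.0, 1.0]] [[0.404, 0.883, 0.239, 0.314], [-0.915, 0.39, 0.105, -0.545], [-0.001, -0.261, 0.965, 0.374], [0.0, 0.0, 0.0, 1.0]] ['frame', 'mtx', 'world_from_camera']
```

View pics/scene0.png

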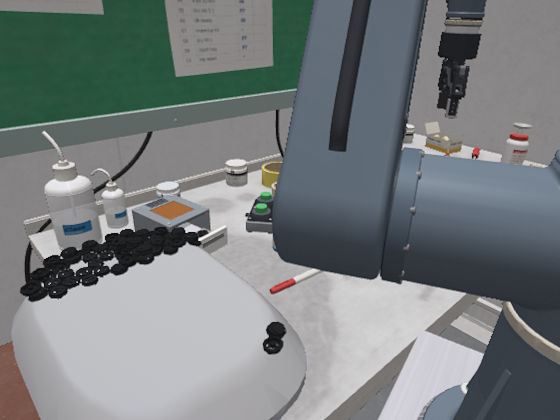

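View pics/side0.png

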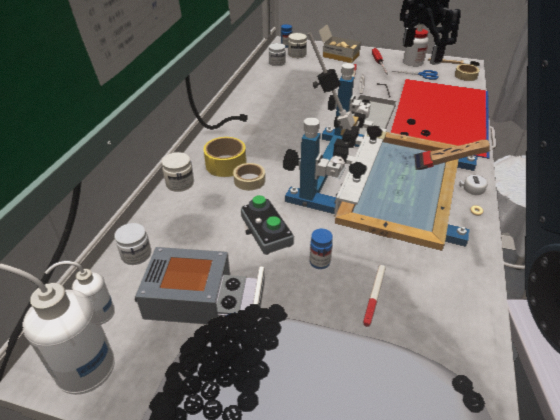

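View pics/wrist0.png

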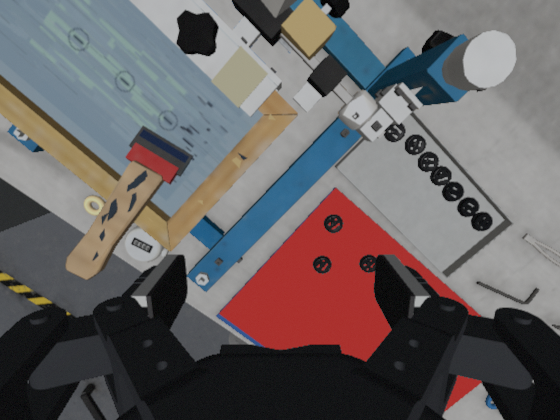

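Side view: the console with green buttons is near (266,213), the box near (185,283), the tray with caps at (232,292), the white panel at (261,287), the pot at (321,247), the marker at (374,295). Now I'll measure.

```bash
cat > h.py <<'E'
import numpy as np,cv2
def load(n): return dict(np.load(n))
def ray(s,u,v,z):
    M=s["mtx"];T=s["world_from_camera"]
    d=np.array([(u-M[0,2])/M[0,0],-(v-M[1,2])/M[1,1],-1]);d=T[:3,:3]@d;o=T[:3,3]
    return o+d*(z-o[2])/d[2]
def proj(s,p):
    T=s["world_from_camera"];M=s["mtx"]
    c=T[:3,:3].T@(np.array(p)-T[:3,3]); return np.array([M[0,2]+M[0,0]*c[0]/-c[2],M[1,2]-M[1,1]*c[1]/-c[2]])
E
python3 - <<'E'
from h import *
s=load("side0.npz");f=s["frame"]
hsv=cv2.cvtColor(f,cv2.COLOR_RGB2HSV)
m=cv2.inRange(hsv,(50,120,60),(80,255,255)); m[:180]=0
n,l,st,c=cv2.connectedComponentsWithStats(m)
for i in range(1,n):
    if st[i,4]>20: print(st[i],c[i],ray(s,*c[i],0.056).round(4))
for n,(x,y,w,h) in {"a":(120,230,170,100),"b":(225,180,130,100)}.items():
    cv2.imwrite(f"pics/crop_{n}.png",cv2.resize(f[y:y+h,x:x+w,::-1],None,fx=4.7,fy=4.7,interpolation=cv2.INTER_CUBIC))
E
```

```text
[253 196  13   8  79] [258.59493671 199.62025316] [ 0.5676 -0.3373  0.056 ]
[267 216  13  10 106] [273.         220.78301887] [ 0.5385 -0.2792  0.056 ]
```

View pics/crop_a.png

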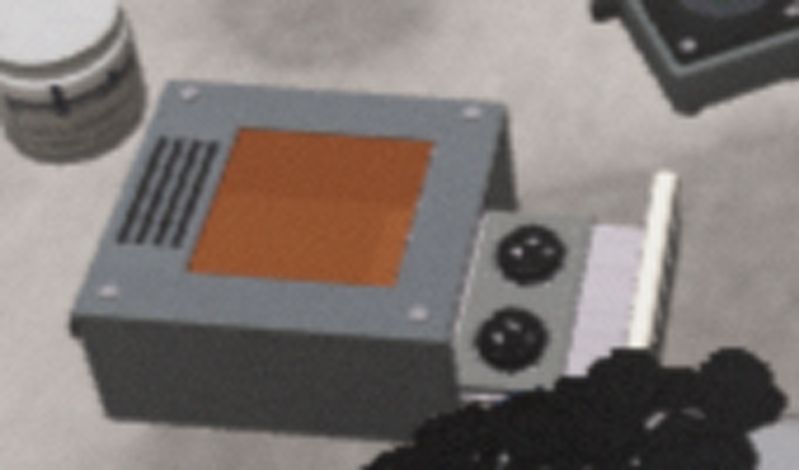

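View pics/crop_b.png

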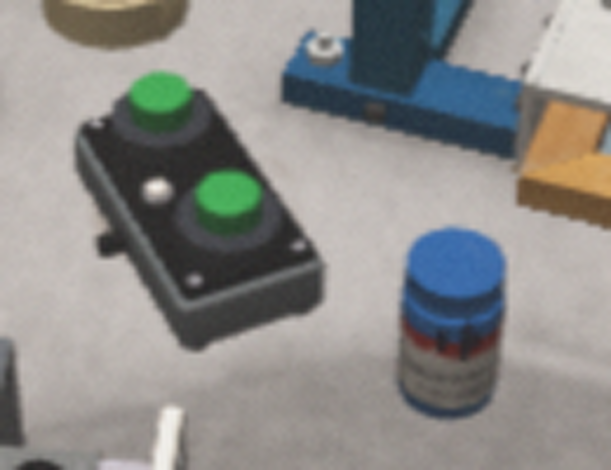

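```bash
python3 - <<'E'
from h import *
s=load("side0.npz")
A=lambda x,y:(120+x/4.7-.4,230+y/4.7-.4)
B=lambda x,y:(225+x/4.7-.4,180+y/4.7-.4)
P={}
for k,(x,y),z in [("FL",(455,340),.062),("FR",(508,105),.062),("BR",(170,82),.062),("BL",(75,315),.062),("capR",(531,250),.024),("capL",(512,334),.024),("panR_front",(678,177),.046),("panR_back",(656,173),.046),("panFrontL",(652,350),.046),("panBackL",(632,345),.046)]:
    P[k]=ray(s,*A(x,y),z);print(k,P[k].round(4))
for k,(x,y) in {"L":(228,192),"R":(161,92)}.items(): P[k]=ray(s,*B(x,y),.056);print(k,P[k].round(4))
F=(P["FL"]+P["FR"])/2;Bk=(P["BL"]+P["BR"])/2
d=Bk-F;print("front mid",F,"len",np.linalg.norm(d),"yaw",np.degrees(np.arctan2(d[1],d[0])))
w=P["FL"]-P["FR"];print("w",np.linalg.norm(w),"yaw of y",np.degrees(np.arctan2(w[1],w[0])))
w=P["BL"]-P["BR"];print("w",np.linalg.norm(w),"yaw of y",np.degrees(np.arctan2(w[1],w[0])))
w=P["capL"]-P["capR"];print("caps",np.linalg.norm(w),np.degrees(np.arctan2(w[1],w[0])), "mid",(P["capL"]+P["capR"])/2)
w=P["L"]-P["R"];print("btn",np.linalg.norm(w),np.degrees(np.arctan2(w[1],w[0])), "mid",(P["L"]+P["R"])/2)
E
```

```text
FL [ 0.6152 -0.0939  0.062 ]
FR [ 0.6097 -0.1954  0.062 ]
BR [ 0.7297 -0.2036  0.062 ]
BL [ 0.7364 -0.101   0.062 ]
capR [ 0.6009 -0.1622  0.024 ]
capL [ 0.6035 -0.1258  0.024 ]
panR_front [ 0.5499 -0.1776  0.046 ]
panR_back [ 0.5576 -0.1793  0.046 ]
panFrontL [ 0.5545 -0.1035  0.046 ]
panBackL [ 0.561  -0.1054  0.046 ]
L [ 0.5383 -0.2801  0.056 ]
R [ 0.5672 -0.3386  0.056 ]
front mid [ 0.61246912 -0.14462331  0.062     ] len 0.12080359406191349 yaw -3.654843702239111
w 0.10161694410146559 yaw of y 86.90541602706394
w 0.10285143424499918 yaw of y 86.2393264429985
caps 0.036478025440958704 85.77677837304869 mid [ 0.60219386 -0.14401536  0.024     ]
btn 0.06525648949263776 116.29552878406199 mid [ 0.55276788 -0.30934051  0.056     ]
```

Request:
servo_tool(
  motion=[
    [25, -18, 0, 0, 0, 0, -1],
    [33, -23, 0, 0, 0, 0, -1],
    [33, -23, 0, 0, 0, 0, -1],
    [33, -23, 0, 0, 0, 0, -1],
    [33, -23, 0, 0, 0, 0, -1],
    [33, -23, 0, 0, 0, 0, -1],
    [33, -23, 0, 0, 0, 0, -1],
    [33, -23, 0, 0, 0, 0, -1],
    [33, -23, 0, 0, 0, 0, -1],
    [33, -23, 0, 0, 0, 0, -1],
  ],
  grip_force=30,
)

```text
t: 0.98
tcp_pos: [0.4589, -0.2329, 0.2263]
tool_rot: [0.98, 0.198, -0.001, 0.001]
force: [1.3, -0.7, -0.2]
finger_gap: -0.002
```

```bash
python3 - <<'E'
from h import *
s=load("side0.npz");print("pot",ray(s,321,237,.066).round(3))
from station import manip
s=manip.sense();print(s["t"],s["tcp_pos"],s["tool_rot"],s["q"],s["finger_gap"])
E
```

```text
pot [ 0.456 -0.23   0.066]
0.9833 [ 0.45885368 -0.23291009  0.22625898] [ 9.80206658e-01  1.97971027e-01 -1.36040332e-03  7.26999071e-04] [-0.68533379  0.386869    1.71151331 -0.00350128  1.04381194  0.48864878] -0.0024158057013284498
```

Request:
servo_tool(
  motion=[
    [29, -20, 0, 0, 0, 0, -1],
    [29, -20, 0, 0, 0, 0, -1],
    [29, -20, 0, 0, 0, 0, -1],
    [0, 0, 20, 0, 0, 0.116, -1],
    [0, 0, 25, 0, 0, 0.116, -1],
    [0, 0, 25, 0, 0, 0.116, -1],
    [0, 0, 25, 0, 0, 0.116, -1],
    [0, 0, 0, 0, 0, 0, -1],
  ],
)

```text
t: 1.65
tcp_pos: [0.524, -0.1282, 0.1295]
tool_rot: [0.999, -0.035, 0.003, 0.001]
force: [-0.4, 0.2, -0.1]
finger_gap: -0.0
```

```bash
cat >> h.py <<'E'
from scipy.spatial.transform import Rotation as Ro
def to(p,yaw=None):
    from station import manip
    s=manip.sense();R=Ro.from_quat(s["tool_rot"])
    d=R.inv().apply(np.array(p)-s["tcp_pos"])*1000
    M=R.as_matrix(); print("t",s["t"],"tcp",s["tcp_pos"].round(4),"yaw",np.degrees(np.arctan2(M[1,0],M[0,0])).round(2),"shift mm",d.round(1),"F",s["force"].round(2),"gap",round(s["finger_gap"],3))
    if yaw is not None:
        y=np.radians(yaw);T=np.array([[np.cos(y),np.sin(y),0],[np.sin(y),-np.cos(y),0],[0,0,-1]]).T
        T=np.column_stack([[np.cos(y),np.sin(y),0],[np.sin(y),-np.cos(y),0],[0,0,-1]])
        print("rotvec",(R.inv()*Ro.from_matrix(T)).as_rotvec().round(3))
E
python3 - <<'E'
from h import *
to((.512,-.146,.028),-3.7)
from station import manip
for n in ["scene","side","wrist"]:
    s=manip.snapshot(n); cv2.imwrite(f"pics/{n}1.png",s["frame"][:,:,::-1]); np.savez(f"{n}1.npz",**s)
E
```

```text
t 1.65 tcp [ 0.524  -0.1282  0.1295] yaw -4.07 shift mm [-11.3  18.4 101.5] F [-0.43  0.2  -0.08] gap -0.0
rotvec [ 0.002 -0.006 -0.006]
```

View pics/side1.png

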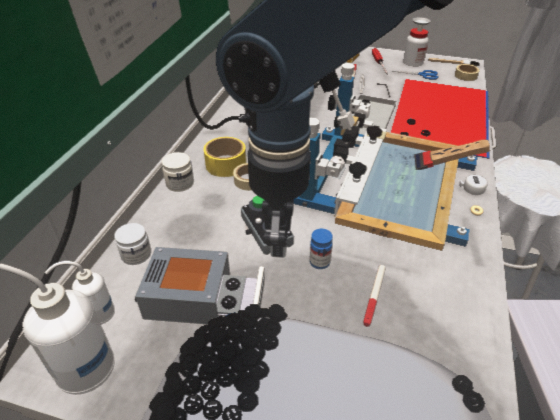

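View pics/wrist1.png

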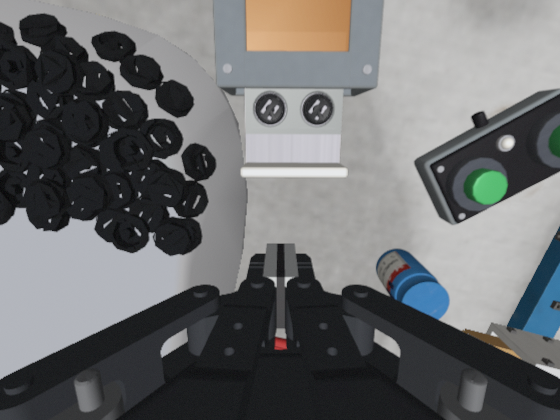

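The wrist view shows the tray panel at row ~172 (cols 242–347), caps at (270,108) and (317,108), and the closed fingertips at (281,248), well in front. I'll cross-check with this view.

```bash
python3 - <<'E'
from h import *
s=load("wrist1.npz")
for k,u,v,z in [("panL",242,177,.046),("panR",347,177,.046),("capL",270,107,.024),("capR",317,107,.024),("boxFL",217,92,.062),("boxFR",380,92,.062),("btnL",489,187,.056)]:
    print(k,ray(s,u,v,z).round(4))
E
```

```text
panL [ 0.5565 -0.1036  0.046 ]
panR [ 0.5513 -0.1814  0.046 ]
capL [ 0.6058 -0.1275  0.024 ]
capR [ 0.6034 -0.1637  0.024 ]
boxFL [ 0.6151 -0.0949  0.062 ]
boxFR [ 0.6082 -0.2002  0.062 ]
btnL [ 0.5389 -0.2811  0.056 ]
```

Request:
servo_tool(
  motion=[
    [-10, 19, 0, 0, -0.005, -0.005, -1],
    [0, 0, 30, 0, 0, 0, -1],
    [0, 0, 35, 0, 0, 0, -1],
    [0, 0, 28, 0, 0, 0, -1],
    [0, 0, 8, 0, 0, 0, -1],
    [0, 0, 0, 0, 0, 0, -1],
  ],
)

```text
t: 2.3
tcp_pos: [0.5288, -0.1579, 0.0435]
tool_rot: [0.999, -0.025, 0.019, 0.01]
force: [-0.7, -0.7, 0.2]
finger_gap: -0.001
```

```bash
python3 - <<'E'
from h import *
to((.5925,-.149,.026),-3.7)
E
```

```text
t 2.3 tcp [ 0.5288 -0.1579  0.0435] yaw -2.86 shift mm [ 62.5 -12.5  19.6] F [-0.74 -0.67  0.2 ] gap -0.001
rotvec [ 0.019 -0.038  0.014]
```

Request:
servo_tool(
  motion=[
    [-10, -10, 5, 0.02, -0.038, 0.014, -1],
    [0, 0, 8, 0, 0, 0, -1],
    [0, 0, 5, 0, 0, 0, -1],
    [0, 0, 0, 0, 0, 0, -1],
  ],
)

```text
t: 2.63
tcp_pos: [0.5243, -0.1505, 0.0305]
tool_rot: [1.0, -0.031, 0.006, 0.002]
force: [-0.2, 0.1, 0.5]
finger_gap: -0.0
```

```bash
python3 - <<'E'
from h import *
to((.5925,-.149,.026),-3.7)
E
```

```text
t 2.6333 tcp [ 0.5243 -0.1505  0.0305] yaw -3.51 shift mm [67.9 -5.7  5.3] F [-0.19  0.13  0.51] gap -0.0
rotvec [ 0.004 -0.011  0.003]
```

Request:
servo_tool(
  motion=[
    [5, -2, 3, 0, -0.01, 0, -1],
    [8, -1, 1, 0, 0, 0, -1],
    [10, 0, 0, 0, 0, 0, -1],
    [10, 0, 0, 0, 0, 0, -1],
    [10, 0, 0, 0, 0, 0, -1],
    [10, 0, 0, 0, 0, 0, -1],
  ],
)

```text
t: 3.13
tcp_pos: [0.5783, -0.1511, 0.0285]
tool_rot: [1.0, -0.029, -0.003, 0.003]
force: [-2.3, -1.9, -1.3]
finger_gap: 0.003
```

```bash
python3 - <<'E'
from h import *
to((.5925,-.149,.026),-3.7)
E
```

```text
t 3.1333 tcp [ 0.5783 -0.1511  0.0285] yaw -3.35 shift mm [14.1 -2.9  2.4] F [-2.34 -1.91 -1.29] gap 0.003
rotvec [0.006 0.005 0.006]
```

Contact confirmed (about 2 N). I'll finish the push gently.

Request:
servo_tool(
  motion=[
    [5, 0, 0, 0, 0, 0, -1],
    [4, 0, 0, 0, 0, 0, -1],
    [4, 0, 0, 0, 0, 0, -1],
    [3, 0, 0, 0, 0, 0, -1],
    [3, 0, 0, 0, 0, 0, -1],
    [3, 0, 0, 0, 0, 0, -1],
  ],
)

```text
t: 3.63
tcp_pos: [0.5905, -0.1517, 0.0286]
tool_rot: [1.0, -0.026, -0.017, 0.002]
force: [-7.4, -2.7, 5.0]
finger_gap: 0.001
```

```bash
python3 - <<'E'
from h import *
to((.5925,-.149,.026),-3.7)
E
```

```text
t 3.6333 tcp [ 0.5905 -0.1517  0.0286] yaw -2.96 shift mm [ 1.9 -2.8  2.5] F [-7.38 -2.75  4.97] gap 0.001
rotvec [0.005 0.035 0.013]
```

Request:
servo_tool(
  motion=[
    [4, 0, 0, 0, 0.02, 0, -1],
    [4, 0, 0, 0, 0.02, 0, -1],
    [4, 0, 0, 0, 0.02, 0, -1],
  ],
)

```text
t: 3.88
tcp_pos: [0.591, -0.1517, 0.0282]
tool_rot: [1.0, -0.024, -0.0, 0.001]
force: [-8.6, -3.7, 5.0]
finger_gap: -0.003
```

```bash
python3 - <<'E'
from h import *
to((.5925,-.149,.026),-3.7)
from station import manip
for n in ["side","wrist"]:
    s=manip.snapshot(n); np.savez(f"{n}2.npz",**s)
    f=s["frame"] if n=="wrist" else cv2.resize(s["frame"][230:330,120:290],None,fx=4.7,fy=4.7,interpolation=cv2.INTER_CUBIC)
    cv2.imwrite(f"pics/{n}2.png",f[:,:,::-1])
E
```

```text
t 3.8833 tcp [ 0.591  -0.1517  0.0282] yaw -2.71 shift mm [ 1.4 -2.8  2.2] F [-8.56 -3.72  5.  ] gap -0.003
rotvec [0.002 0.    0.017]
```

View pics/wrist2.png

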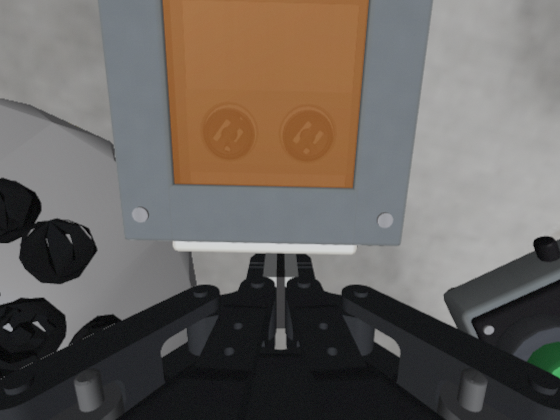

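View pics/side2.png

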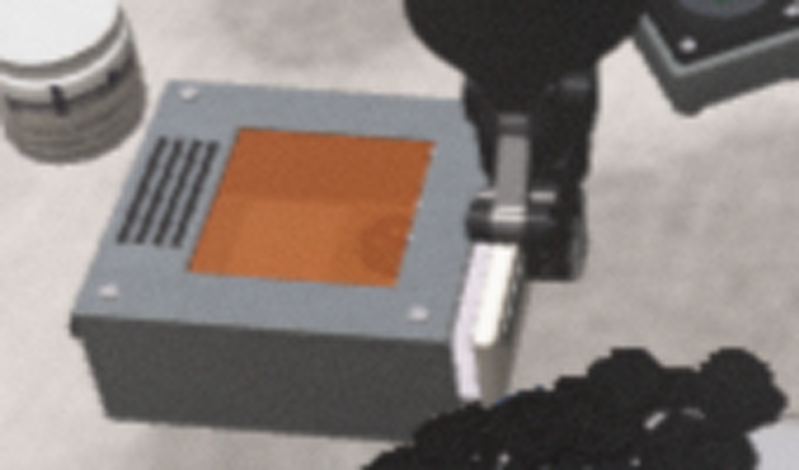

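```bash
python3 - <<'E'
from h import *
s=load("side2.npz")
for p in [(.591,-.1517,.028),(.591,-.1517,.07),(.602,-.1517,.046),(.602,-.1517,.0282)]:
    print(p,((proj(s,p)-[120,230]+.4)*4.7).round(0))
w=load("wrist2.npz")
for p in [(.591,-.1517,.028),(.602,-.1517,.046)]: print(proj(w,p))
A=lambda x,y:(120+x/4.7-.4,230+y/4.7-.4)
for k,x,y,z in [("pf",518,258,.046),("pbackL",478,345,.046),("pfL",495,348,.046)]: print(k,ray(s,*A(x,y),z))
for k,u,v,z in [("pl",174,248,.046),("pr",355,250,.046),("plb",174,241,.046),("fl",124,240,.062),("fr",400,244,.062),("capL",228,131,.024),("capR",306,132,.024)]: print(k,ray(w,u,v,z))
cv2.imwrite("pics/side2c.png",cv2.resize(s["frame"][255:325,200:270,::-1],None,fx=8,fy=8,interpolation=cv2.INTER_CUBIC))
E
```

```text
(0.591, -0.1517, 0.028) [556. 267.]
(0.591, -0.1517, 0.07) [548. 185.]
(0.602, -0.1517, 0.046) [520. 232.]
(0.602, -0.1517, 0.0282) [524. 266.]
[280.37621777 261.06748724]
[279.30664823 255.4647833 ]
pf [ 0.60151844 -0.14039818  0.046     ]
pbackL [ 0.61056723 -0.10428917  0.046     ]
pfL [ 0.60496701 -0.10322119  0.046     ]
pl [ 0.60768242 -0.10671113  0.046     ]
pr [ 0.60293913 -0.18439947  0.046     ]
plb [ 0.61087184 -0.10714669  0.046     ]
fl [ 0.61812824 -0.09466557  0.062     ]
fr [ 0.61149329 -0.19737453  0.062     ]
capL [ 0.65484386 -0.13079333  0.024     ]
capR [ 0.65268937 -0.16640526  0.024     ]
```

View pics/side2c.png

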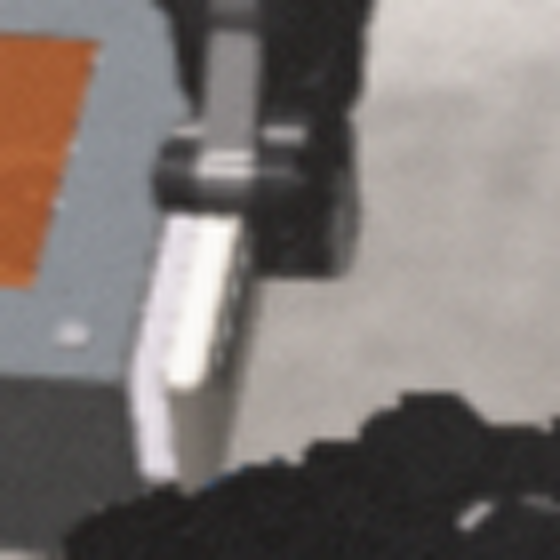

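Panel front to box front measures 9.5–10 mm in both views (10 mm means home), and the TCP stalls at about 9 N against 1.5 N of friction. I'll push harder once to confirm the stop, then back off.

Request:
servo_tool(
  motion=[
    [7, 0, 0, 0, 0.01, 0, -1],
    [8, 0, 0, 0, 0.01, 0, -1],
    [8, 0, 0, 0, 0.01, 0, -1],
  ],
)

```text
t: 4.23
tcp_pos: [0.5909, -0.1507, 0.0275]
tool_rot: [1.0, -0.021, -0.011, -0.002]
force: [-16.4, -5.3, 11.3]
finger_gap: -0.001
```

Request:
servo_tool(
  motion=[
    [-5, 0, 0, 0, 0, 0, -1],
    [-15, 0, 0, 0, 0, 0, -1],
    [-10, 0, -10, 0, 0, 0, -1],
    [0, 0, -30, 0, 0, 0, -1],
    [0, 0, -35, 0, 0, 0, -0.5],
    [0, 0, -35, 0, 0, 0, 0.22],
    [0, 0, 0, 0, 0, 0, 0.22],
  ],
)

```text
t: 4.82
tcp_pos: [0.5611, -0.1494, 0.1436]
tool_rot: [1.0, -0.022, -0.011, -0.004]
force: [1.3, -1.1, 0.2]
finger_gap: 0.417
```

```bash
python3 - <<'E'
from h import *
to((.5528,-.3093,.13),26.3)
from station import manip
for n in ["side","wrist"]:
    s=manip.snapshot(n); np.savez(f"{n}3.npz",**s)
    f=s["frame"] if n=="wrist" else cv2.resize(s["frame"][180:340,120:340],None,fx=3.6,fy=3.6,interpolation=cv2.INTER_CUBIC)
    cv2.imwrite(f"pics/{n}3.png",f[:,:,::-1])
E
```

```text
t 4.8167 tcp [ 0.5611 -0.1494  0.1436] yaw -2.5 shift mm [ -1.1 160.2  12.5] F [ 1.28 -1.05  0.16] gap 0.417
rotvec [-0.012  0.019 -0.503]
```

View pics/side3.png

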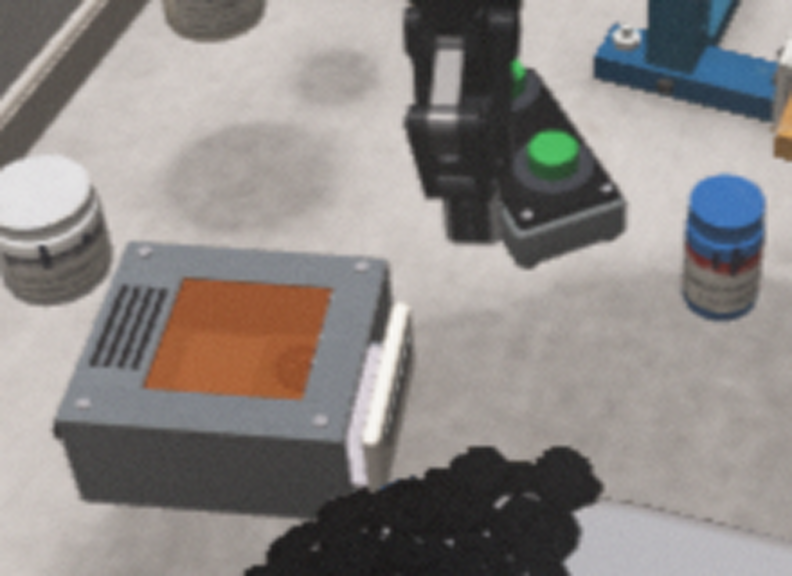

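View pics/wrist3.png

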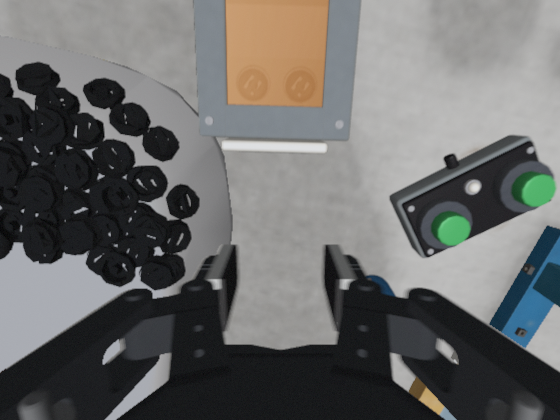

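```bash
python3 - <<'E'
from h import *
w=load("wrist3.npz")
cv2.imwrite("pics/w3c.png",cv2.resize(w["frame"][120:165,190:360,::-1],None,fx=4.5,fy=4.5,interpolation=cv2.INTER_CUBIC))
s=load("side3.npz")
cv2.imwrite("pics/s3c.png",cv2.resize(s["frame"][245:320,200:250,::-1],None,fx=8,fy=8,interpolation=cv2.INTER_CUBIC))
g=cv2.cvtColor(w["frame"],cv2.COLOR_RGB2GRAY)
for c in (230,260,290,320): print(c,g[130:158,c].tolist())
E
```

```text
230 [135, 134, 134, 136, 135, 133, 122, 111, 113, 125, 164, 197, 212, 221, 224, 224, 224, 222, 214, 198, 169, 152, 154, 155, 153, 153, 154, 153]
260 [134, 133, 132, 133, 135, 135, 130, 118, 107, 113, 127, 172, 204, 218, 222, 223, 223, 224, 221, 213, 195, 161, 143, 151, 153, 155, 154, 154]
290 [134, 134, 134, 135, 134, 135, 134, 132, 121, 109, 113, 131, 182, 212, 220, 222, 223, 224, 224, 221, 211, 191, 155, 142, 152, 155, 155, 156]
320 [136, 136, 135, 137, 137, 137, 137, 136, 131, 116, 111, 115, 142, 192, 215, 221, 223, 223, 223, 223, 220, 211, 189, 158, 149, 153, 154, 155]
```

View pics/w3c.png

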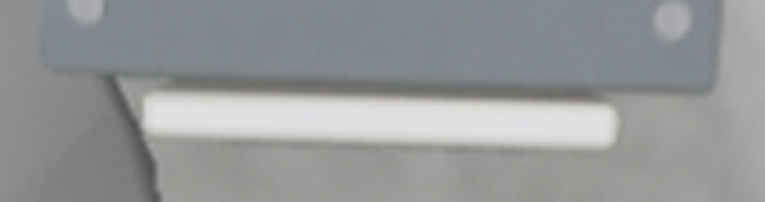

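View pics/s3c.png

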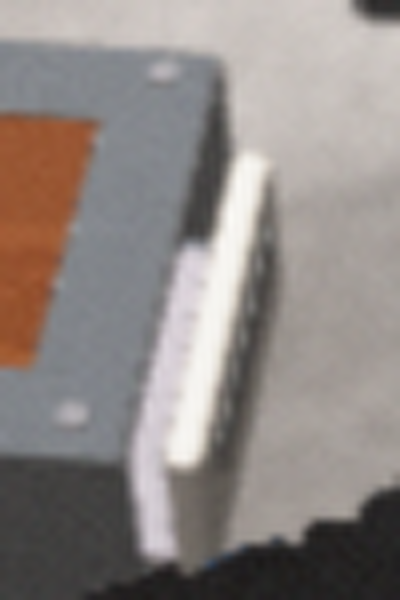

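```bash
python3 - <<'E'
from h import *
s=load("side3.npz");w=load("wrist3.npz")
# side: box pose from top front edge line (crop s3c px): corners FR(220,58) FL(130,462)
C=lambda x,y:(200+x/8-.45,245+y/8-.45)
S=[ray(s,*C(220,58),.062),ray(s,*C(130,462),.062)]
W4=lambda x,y:(190+x/4.5-.4,120+y/4.5-.4)
Ww=[ray(w,*W4(718,92),.062),ray(w,*W4(44,70),.062)]
def gap(e,pts):
    y=(e[1]-e[0])[:2];y/=np.linalg.norm(y);x=np.array([y[1],-y[0]])
    return [ (np.round((p-e[0])[:2]@x*1000,1),np.round((p-e[0])[:2]@y*1000,1)) for p in pts]
print("side box",S,"panel top-front R,L; back R,L:",gap(S,[ray(s,*C(*p),.046) for p in [(270,158),(200,465),(245,152),(168,460)]]))
print("wrist box",Ww,"panel front L,R, back L,R",gap(Ww,[ray(w,*W4(*p),.046) for p in [(143,137),(616,148),(143,92),(616,103)]]))
E
```

```text
side box [array([ 0.61080035, -0.19564885,  0.062     ]), array([ 0.61602254, -0.0932164 ,  0.062     ])] panel top-front R,L; back R,L: [(np.float64(-11.1), np.float64(12.2)), (np.float64(-9.7), np.float64(90.3)), (np.float64(-5.8), np.float64(10.9)), (np.float64(-3.4), np.float64(89.5))]
wrist box [array([ 0.61039596, -0.19799355,  0.062     ]), array([ 0.6181755 , -0.09497824,  0.062     ])] panel front L,R, back L,R [(np.float64(-11.5), np.float64(91.4)), (np.float64(-10.8), np.float64(12.7)), (np.float64(-4.2), np.float64(91.2)), (np.float64(-3.5), np.float64(13.2))]
```

Both views put the panel front 10.4–11.2 mm ahead of the box front (10 = home). But a finger knuckle might have met the box lip, so I'll re-push lower with the knuckle clear, to rule that out.

Request:
servo_tool(
  motion=[
    [-16, 0, 0, -0.01, 0.019, 0.02, -1],
    [-4, 0, 25, 0, 0, 0, -1],
    [0, 0, 30, 0, 0, 0, -1],
    [0, 0, 30, 0, 0, 0, -1],
    [0, 0, 20, 0, 0, 0, -1],
    [0, 0, 5, 0, 0, 0, -1],
    [0, 0, 0, 0, 0, 0, -1],
  ],
)

```text
t: 5.5
tcp_pos: [0.5361, -0.1455, 0.0238]
tool_rot: [0.999, -0.032, -0.004, -0.0]
force: [-0.7, -0.1, 0.7]
finger_gap: -0.003
```

```bash
python3 - <<'E'
from h import *
to((.5800,-.146,.016),-3.7)
E
```

```text
t 5.5 tcp [ 0.5361 -0.1455  0.0238] yaw -3.69 shift mm [43.9 -2.3  7.5] F [-0.69 -0.08  0.74] gap -0.003
rotvec [-0.     0.008  0.   ]
```

Request:
servo_tool(
  motion=[
    [8, 0, 5, 0, 0.005, 0, -1],
    [12, 0, 1, 0, 0, 0, -1],
    [12, -1, 0, 0, 0, 0, -1],
    [8, -1, 0, 0, 0, 0, -1],
    [5, 0, 0, 0, 0, 0, -1],
    [4, 0, 0, 0, 0, 0, -1],
    [4, 0, 0, 0, 0.01, 0, -1],
    [6, 0, 0, 0, 0.01, 0, -1],
    [7, 0, 0, 0, 0.01, 0, -1],
  ],
)

```text
t: 6.25
tcp_pos: [0.5914, -0.1461, 0.0189]
tool_rot: [1.0, -0.029, -0.002, -0.002]
force: [-16.2, -3.8, 8.7]
finger_gap: -0.003
```

```bash
python3 - <<'E'
from h import *
to((.592,-.146,.016),-3.7)
E
```

```text
t 6.25 tcp [ 0.5914 -0.1461  0.0189] yaw -3.32 shift mm [ 0.6 -0.1  2.9] F [-16.17  -3.79   8.71] gap -0.003
rotvec [-0.003  0.004  0.007]
```

The TCP stopped at the same place at a different height, so it is the end stop. Now I'll retreat, rise, and open the hand to button spacing.

Request:
servo_tool(
  motion=[
    [-6, 0, 0, 0, 0, 0, -1],
    [-15, 0, 0, 0, 0, 0, -1],
    [-10, 0, -10, 0, 0, 0, -1],
    [0, 0, -30, 0, 0, 0, -1],
    [0, 0, -35, 0, 0, 0, 0.22],
    [0, 0, -35, 0, 0, 0, 0.22],
    [0, 0, 0, 0, 0, -0.1, 0.22],
    [0, 0, 0, 0, 0, -0.12, 0.22],
    [0, 0, 0, 0, 0, -0.12, 0.22],
    [0, 0, 0, 0, 0, -0.12, 0.22],
    [0, 0, 0, 0, 0, -0.05, 0.22],
  ],
)

```text
t: 7.17
tcp_pos: [0.5568, -0.1447, 0.1434]
tool_rot: [0.972, 0.234, 0.002, -0.0]
force: [0.3, 0.1, -0.4]
finger_gap: 0.61
```

```bash
python3 - <<'E'
from h import *
w=load("wrist3.npz")
hsv=cv2.cvtColor(w["frame"],cv2.COLOR_RGB2HSV)
m=cv2.inRange(hsv,(50,120,60),(80,255,255))
n,l,st,c=cv2.connectedComponentsWithStats(m)
for i in range(1,n):
    if st[i,4]>50: print(st[i],c[i],ray(w,*c[i],0.056).round(4))
to((.5528,-.3095,.13),26.3)
E
```

```text
[ 512  172   43   34 1124] [533.14501779 188.55604982] [ 0.5688 -0.3351  0.056 ]
[432 212  39  33 959] [450.53388947 228.07194995] [ 0.5402 -0.278   0.056 ]
t 7.1667 tcp [ 0.5568 -0.1447  0.1434] yaw 27.09 shift mm [-78.7 144.9  13.1] F [ 0.34  0.08 -0.43] gap 0.61
rotvec [ 0.    -0.005  0.014]
```

Request:
servo_tool(
  motion=[
    [-10, 18, 0, 0, 0, 0.007, 0.22],
    [-15, 28, 0, 0, 0, 0.007, 0.22],
    [-15, 28, 0, 0, 0, 0, 0.22],
    [-15, 28, 0, 0, 0, 0, 0.22],
    [-14, 26, 0, 0, 0, 0, 0.22],
    [-7, 12, 0, 0, 0, 0, 0.22],
    [0, 0, 0, 0, 0, 0, 0.22],
  ],
)

```text
t: 7.75
tcp_pos: [0.5518, -0.3073, 0.1513]
tool_rot: [0.973, 0.231, 0.007, 0.003]
force: [0.3, 0.1, -0.2]
finger_gap: 0.61
```

```bash
python3 - <<'E'
from h import *
to((.5535,-.308,.09),26.3)
from station import manip
for n in ["side","wrist"]:
    s=manip.snapshot(n); np.savez(f"{n}4.npz",**s)
    cv2.imwrite(f"pics/{n}4.png",s["frame"][:,:,::-1])
w=load("wrist4.npz")
hsv=cv2.cvtColor(w["frame"],cv2.COLOR_RGB2HSV)
m=cv2.inRange(hsv,(50,120,60),(80,255,255))
n,l,st,c=cv2.connectedComponentsWithStats(m)
for i in range(1,n):
    if st[i,4]>50: print(st[i],c[i],ray(w,*c[i],0.056).round(4))
E
```

```text
t 7.75 tcp [ 0.5518 -0.3073  0.1513] yaw 26.68 shift mm [ 0.5  0.8 61.3] F [ 0.27  0.09 -0.15] gap 0.61
rotvec [ 0.009 -0.012  0.007]
[227 194  32  33 767] [242.89569752 210.45110821] [ 0.5393 -0.2805  0.056 ]
[310 194  32  33 784] [325.28061224 210.71556122] [ 0.5682 -0.3388  0.056 ]
```

View pics/wrist4.png

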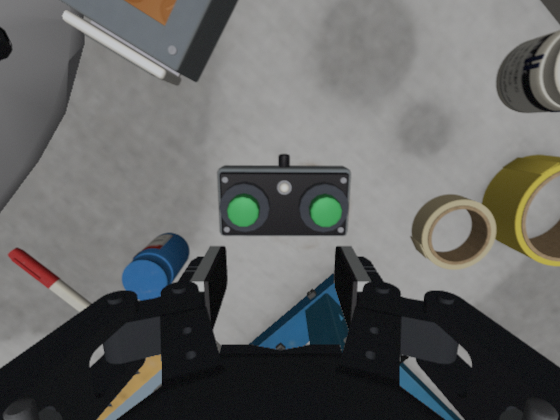

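View pics/side4.png

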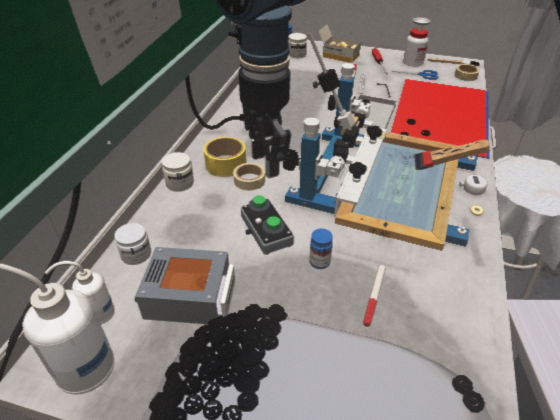

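Request:
servo_tool(
  motion=[
    [1, 3, 15, 0.009, -0.012, 0.005, 0.22],
    [0, 0, 20, 0, 0, 0, 0.22],
    [0, 0, 20, 0, 0, 0, 0.22],
    [0, 0, 15, 0, 0, 0, 0.22],
    [0, 0, 0, 0, 0, 0, 0.22],
  ],
)

```text
t: 8.27
tcp_pos: [0.5545, -0.2947, 0.0814]
tool_rot: [0.973, 0.233, -0.0, -0.004]
force: [-0.7, -0.1, 0.3]
finger_gap: 0.609
```

```bash
python3 - <<'E'
from h import *
to((.5535,-.3096,.066),26.4)
E
```

```text
t 8.2667 tcp [ 0.5545 -0.2947  0.0814] yaw 26.91 shift mm [-7.6 12.9 15.3] F [-0.71 -0.07  0.28] gap 0.609
rotvec [-0.007 -0.002  0.009]
```

Request:
servo_tool(
  motion=[
    [-7.6, 12.9, 0, -0.007, -0.002, 0.009, 0.22],
    [0, 0, 0, 0, 0, 0, 0.22],
    [0, 0, 0, 0, 0, 0, 0.22],
  ],
)

```text
t: 8.52
tcp_pos: [0.5538, -0.3058, 0.0821]
tool_rot: [0.973, 0.23, -0.001, -0.001]
force: [-0.3, -0.1, -0.5]
finger_gap: 0.61
```

```bash
python3 - <<'E'
from h import *
to((.5535,-.3096,.066),26.4)
E
```

```text
t 8.5167 tcp [ 0.5538 -0.3058  0.0821] yaw 26.64 shift mm [-1.9  3.3 16.1] F [-0.29 -0.12 -0.48] gap 0.61
rotvec [-0.002  0.001  0.004]
```

Request:
servo_tool(
  motion=[
    [-2, 3.5, 6, -0.002, 0, 0.004, 0.22],
    [0, 0, 6, 0, 0, 0, 0.22],
    [0, 0, 2, 0, 0, 0, 0.22],
    [0, 0, 0, 0, 0, 0, 0.22],
  ],
)

```text
t: 8.85
tcp_pos: [0.5552, -0.3116, 0.0703]
tool_rot: [0.974, 0.228, 0.001, 0.003]
force: [0.3, 0.5, -0.2]
finger_gap: 0.611
```

```bash
python3 - <<'E'
from h import *
to((.5535,-.3096,.056),26.4)
from station import manip
for n in ["side","wrist"]:
    s=manip.snapshot(n); np.savez(f"{n}5.npz",**s)
    f=s["frame"] if n=="wrist" else cv2.resize(s["frame"][160:270,210:350],None,fx=5,fy=5,interpolation=cv2.INTER_CUBIC)
    cv2.imwrite(f"pics/{n}5.png",f[:,:,::-1])
E
```

```text
t 8.85 tcp [ 0.5552 -0.3116  0.0703] yaw 26.36 shift mm [-0.7 -2.6 14.3] F [ 0.3   0.48 -0.16] gap 0.611
rotvec [ 0.006 -0.002 -0.001]
```

View pics/wrist5.png

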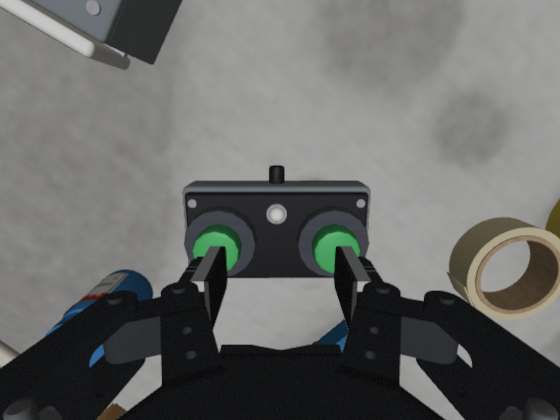

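View pics/side5.png

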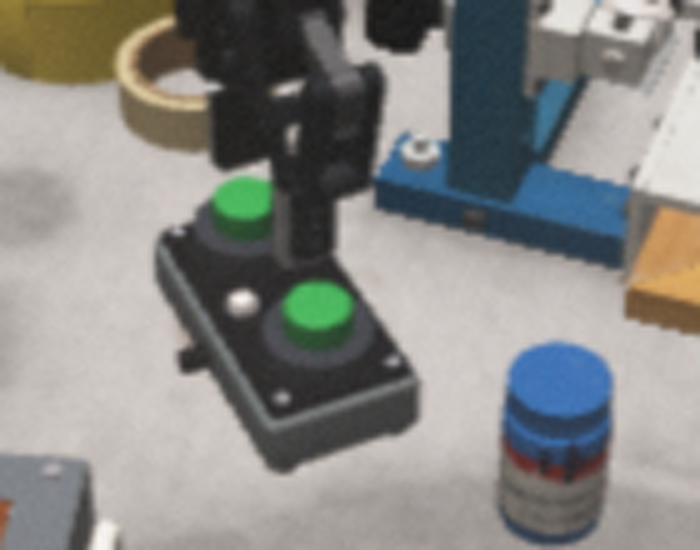

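```bash
python3 - <<'E'
from h import *
s=load("side5.npz");w=load("wrist5.npz")
from station import manip
st=manip.sense();R=Ro.from_quat(st["tool_rot"])
for g in (26,33,40):
  for sg in (-1,1):
    for b in (0,5):
      p=st["tcp_pos"]+R.apply([0,sg*g/1000,-b/1000]); print(g*sg,b,"side crop",((proj(s,p)-[210,160])*5).round(0),"wrist",proj(w,p).round(0))
E
```

```text
-26 0 side crop [301. 257.] wrist [227. 261.]
-26 5 side crop [301. 246.] wrist [226. 266.]
26 0 side crop [244. 172.] wrist [332. 261.]
26 5 side crop [243. 162.] wrist [334. 265.]
-33 0 side crop [309. 269.] wrist [213. 261.]
-33 5 side crop [309. 258.] wrist [211. 266.]
33 0 side crop [236. 161.] wrist [346. 261.]
33 5 side crop [236. 151.] wrist [348. 265.]
-40 0 side crop [317. 281.] wrist [199. 261.]
-40 5 side crop [317. 270.] wrist [196. 266.]
40 0 side crop [229. 150.] wrist [360. 261.]
40 5 side crop [229. 140.] wrist [363. 265.]
```

Request:
servo_tool(
  motion=[
    [-1, -2.6, 0, 0.006, -0.002, 0, 0.22],
    [0, 0, 4, 0, 0, 0, 0.22],
    [0, 0, 4, 0, 0, 0, 0.22],
    [0, 0, 2, 0, 0, 0, 0.22],
    [0, 0, 0, 0, 0, 0, 0.22],
  ],
)

```text
t: 9.37
tcp_pos: [0.5531, -0.3095, 0.0599]
tool_rot: [0.974, 0.228, -0.0, -0.0]
force: [-0.6, 0.2, 0.4]
finger_gap: 0.612
```

```bash
python3 - <<'E'
from h import *
to((.5535,-.3096,.056),26.4)
E
```

```text
t 9.3667 tcp [ 0.5531 -0.3095  0.0599] yaw 26.36 shift mm [0.3 0.3 3.9] F [-0.58  0.17  0.44] gap 0.612
rotvec [-0.001  0.    -0.001]
```

Lateral position is within 0.5 mm. Now I'll descend onto the buttons.

Request:
servo_tool(
  motion=[
    [0, 0, 3, 0, 0, 0, 0.22],
    [0, 0, 3, 0, 0, 0, 0.22],
    [0, 0, 2, 0, 0, 0, 0.22],
    [0, 0, 2, 0, 0, 0, 0.22],
  ],
)

```text
t: 9.7
tcp_pos: [0.5533, -0.3096, 0.0496]
tool_rot: [0.974, 0.228, -0.0, -0.0]
force: [-0.2, 0.5, 4.8]
finger_gap: 0.606
```

```bash
python3 - <<'E'
from h import *
to((.5535,-.3096,.045),26.4)
from station import manip;print(manip.sense()["ft_torque"])
E
```

```text
t 9.7 tcp [ 0.5533 -0.3096  0.0496] yaw 26.37 shift mm [0.2 0.  4.6] F [-0.21  0.51  4.82] gap 0.606
rotvec [-0.     0.    -0.001]
[0.06287983 0.15142833 0.05155578]
```

Request:
servo_tool(
  motion=[
    [0, 0, 2.5, 0, 0, 0, 0.22],
    [0, 0, 2.5, 0, 0, 0, 0.22],
    [0, 0, 2.5, 0, 0, 0, 0.22],
    [0, 0, 2.5, 0, 0, 0, 0.22],
  ],
)

```text
t: 10.03
tcp_pos: [0.5534, -0.3097, 0.0444]
tool_rot: [0.974, 0.228, -0.0, 0.0]
force: [-5.2, 3.8, 22.7]
finger_gap: 0.609
```

```bash
python3 - <<'E'
from h import *
to((.5535,-.3096,.045),26.4)
from station import manip;print(manip.sense()["ft_torque"])
s=manip.snapshot("side")
cv2.imwrite("pics/side6.png",cv2.resize(s["frame"][160:270,210:350],None,fx=5,fy=5,interpolation=cv2.INTER_CUBIC)[:,:,::-1])
E
```

```text
t 10.0333 tcp [ 0.5534 -0.3097  0.0444] yaw 26.39 shift mm [ 0.2 -0.1 -0.6] F [-5.18  3.84 22.74] gap 0.609
rotvec [ 0.  0. -0.]
[ 0.60665212  0.87653578 -0.05464379]
```

View pics/side6.png

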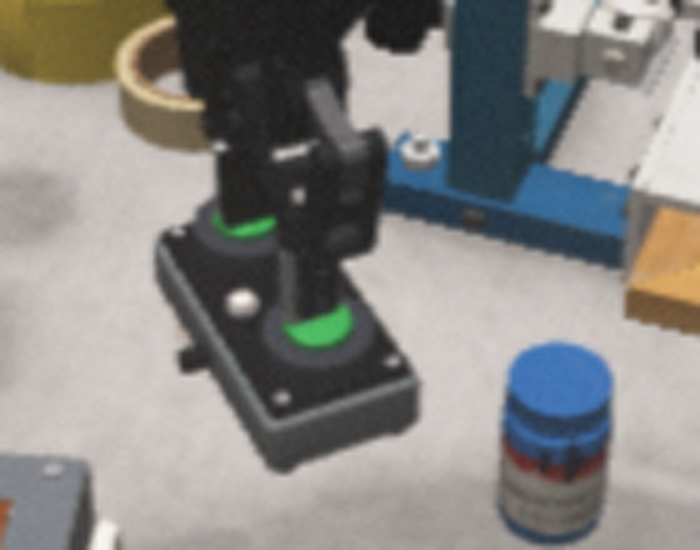

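Both fingertips are on the green tops, which are sunk to the collars (22.7 N, at the stop). Now I'll hold.

Request:
servo_tool(
  motion=[
    [0, 0, 1, 0, 0, 0, 0.22],
    [0, 0, 1, 0, 0, 0, 0.22],
    [0, 0, 1, 0, 0, 0, 0.22],
    [0, 0, 1, 0, 0, 0, 0.22],
    [0, 0, 1, 0, 0, 0, 0.22],
    [0, 0, 1, 0, 0, 0, 0.22],
    [0, 0, 1, 0, 0, 0, 0.22],
    [0, 0, 1, 0, 0, 0, 0.22],
    [0, 0, 1, 0, 0, 0, 0.22],
    [0, 0, 1, 0, 0, 0, 0.22],
    [0, 0, 1, 0, 0, 0, 0.22],
    [0, 0, 1, 0, 0, 0, 0.22],
  ],
)

```text
t: 11.08
tcp_pos: [0.5534, -0.3097, 0.0455]
tool_rot: [0.974, 0.228, 0.001, 0.002]
force: [-1.4, 1.7, 6.3]
finger_gap: 0.608
```

Request:
servo_tool(
  motion=[
    [0, 0, 1, 0, 0, 0, 0.22],
    [0, 0, 1, 0, 0, 0, 0.22],
    [0, 0, 1, 0, 0, 0, 0.22],
    [0, 0, 1, 0, 0, 0, 0.22],
    [0, 0, 1, 0, 0, 0, 0.22],
    [0, 0, 1, 0, 0, 0, 0.22],
    [0, 0, 1, 0, 0, 0, 0.22],
    [0, 0, 1, 0, 0, 0, 0.22],
    [0, 0, 1, 0, 0, 0, 0.22],
    [0, 0, 1, 0, 0, 0, 0.22],
    [0, 0, 1, 0, 0, 0, 0.22],
    [0, 0, 1, 0, 0, 0, 0.22],
  ],
)

```text
t: 12.08
tcp_pos: [0.5534, -0.3097, 0.0451]
tool_rot: [0.974, 0.228, 0.001, 0.003]
force: [-2.1, 1.9, 8.1]
finger_gap: 0.604
```

```bash
python3 - <<'E'
from h import *
to((.5535,-.3096,.045),26.4)
from station import manip;print(manip.sense()["ft_torque"])
E
```

```text
t 12.0833 tcp [ 0.5534 -0.3097  0.0451] yaw 26.38 shift mm [ 0.2 -0.   0.1] F [-2.14  1.89  8.1 ] gap 0.604
rotvec [ 0.007 -0.001 -0.   ]
[ 0.23722134  0.25980951 -0.03717512]
```

It eased to about 6 N mid-hold, so I'll press harder and restart the full hold for margin.

Request:
servo_tool(
  motion=[
    [0, 0, 2.2, 0.003, 0, 0, 0.22],
    [0, 0, 2.2, 0.003, 0, 0, 0.22],
    [0, 0, 2.2, 0.001, 0, 0, 0.22],
    [0, 0, 2, 0, 0, 0, 0.22],
    [0, 0, 2, 0, 0, 0, 0.22],
    [0, 0, 2, 0, 0, 0, 0.22],
    [0, 0, 2, 0, 0, 0, 0.22],
    [0, 0, 2, 0, 0, 0, 0.22],
    [0, 0, 2, 0, 0, 0, 0.22],
    [0, 0, 2, 0, 0, 0, 0.22],
    [0, 0, 2, 0, 0, 0, 0.22],
    [0, 0, 2, 0, 0, 0, 0.22],
  ],
)

```text
t: 13.08
tcp_pos: [0.5533, -0.3097, 0.0446]
tool_rot: [0.974, 0.228, 0.001, 0.002]
force: [-3.8, 1.1, 13.4]
finger_gap: 0.609
```

Request:
servo_tool(
  motion=[
    [0, 0, 2, 0, 0, 0, 0.22],
    [0, 0, 2, 0, 0, 0, 0.22],
    [0, 0, 2, 0, 0, 0, 0.22],
    [0, 0, 2, 0, 0, 0, 0.22],
    [0, 0, 2, 0, 0, 0, 0.22],
    [0, 0, 2, 0, 0, 0, 0.22],
    [0, 0, 2, 0, 0, 0, 0.22],
    [0, 0, 2, 0, 0, 0, 0.22],
    [0, 0, 2, 0, 0, 0, 0.22],
    [0, 0, 2, 0, 0, 0, 0.22],
    [0, 0, 2, 0, 0, 0, 0.22],
    [0, 0, 2, 0, 0, 0, 0.22],
  ],
)

```text
t: 14.08
tcp_pos: [0.5534, -0.3097, 0.0447]
tool_rot: [0.974, 0.228, 0.002, 0.003]
force: [-2.5, 1.0, 12.8]
finger_gap: 0.608
```

Request:
servo_tool(
  motion=[
    [0, 0, 2, 0, 0, 0, 0.22],
    [0, 0, 2, 0, 0, 0, 0.22],
    [0, 0, 2, 0, 0, 0, 0.22],
    [0, 0, 2, 0, 0, 0, 0.22],
    [0, 0, 2, 0, 0, 0, 0.22],
    [0, 0, 2, 0, 0, 0, 0.22],
    [0, 0, 2, 0, 0, 0, 0.22],
    [0, 0, 2, 0, 0, 0, 0.22],
    [0, 0, 2, 0, 0, 0, 0.22],
    [0, 0, 2, 0, 0, 0, 0.22],
    [0, 0, 2, 0, 0, 0, 0.22],
    [0, 0, 2, 0, 0, 0, 0.22],
  ],
)

```text
t: 15.08
tcp_pos: [0.5534, -0.3097, 0.0448]
tool_rot: [0.974, 0.228, 0.003, 0.005]
force: [-3.6, 2.4, 12.9]
finger_gap: 0.607
```

Request:
servo_tool(
  motion=[
    [0, 0, 2, 0, 0, 0, 0.22],
    [0, 0, 2, 0, 0, 0, 0.22],
    [0, 0, 2, 0, 0, 0, 0.22],
    [0, 0, 2, 0, 0, 0, 0.22],
    [0, 0, 2, 0, 0, 0, 0.22],
    [0, 0, 2, 0, 0, 0, 0.22],
    [0, 0, 2, 0, 0, 0, 0.22],
    [0, 0, 2, 0, 0, 0, 0.22],
    [0, 0, 2, 0, 0, 0, 0.22],
    [0, 0, 2, 0, 0, 0, 0.22],
    [0, 0, 2, 0, 0, 0, 0.22],
    [0, 0, 2, 0, 0, 0, 0.22],
  ],
)

```text
t: 16.08
tcp_pos: [0.5534, -0.3097, 0.045]
tool_rot: [0.974, 0.228, 0.004, 0.007]
force: [-2.7, 2.0, 11.9]
finger_gap: 0.605
```

```bash
python3 - <<'E'
from h import *
to((.5535,-.3096,.045),26.4)
from station import manip;print(manip.sense()["ft_torque"])
s=manip.snapshot("side")
cv2.imwrite("pics/side7.png",cv2.resize(s["frame"][160:270,210:350],None,fx=5,fy=5,interpolation=cv2.INTER_CUBIC)[:,:,::-1])
E
```

```text
t 16.0833 tcp [ 0.5534 -0.3097  0.045 ] yaw 26.39 shift mm [ 0.2 -0.  -0. ] F [-2.67  2.02 11.87] gap 0.605
rotvec [ 0.015 -0.004 -0.   ]
[0.45545804 0.61322219 0.0399443 ]
```

View pics/side7.png

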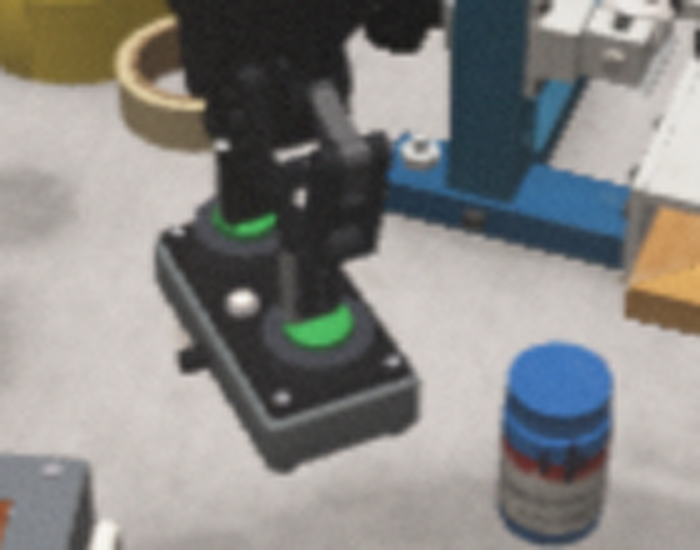

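Held for 4 s at 12–13 N (more than the 8 N needed), with both buttons visibly down. Releasing straight up.

Request:
servo_tool(
  motion=[
    [0, 0, -5, 0.01, 0, 0, 0.22],
    [0, 0, -8, 0, 0, 0, 0.22],
    [0, 0, -15, 0, 0, 0, 0.22],
    [0, 0, -25, 0, 0, 0, 0.22],
    [0, 0, -30, 0, 0, 0, 0.22],
    [0, 0, -20, 0, 0, 0, 0.22],
    [0, 0, 0, 0, 0, 0, 0.22],
    [0, 0, 0, 0, 0, 0, 0.22],
  ],
)

```text
t: 16.8
tcp_pos: [0.5526, -0.3094, 0.1521]
tool_rot: [0.974, 0.228, 0.003, 0.002]
force: [0.6, 0.2, -0.2]
finger_gap: 0.616
```

```bash
python3 - <<'E'
from h import *
to((.5535,-.3096,.14),26.4)
from station import manip
s=manip.snapshot("side");np.savez("side8.npz",**s)
cv2.imwrite("pics/side8.png",s["frame"][:,:,::-1])
f=s["frame"];a=load("side0.npz")["frame"]
for im in (a,f):
  hsv=cv2.cvtColor(im,cv2.COLOR_RGB2HSV)
  m=cv2.inRange(hsv,(50,120,60),(80,255,255)); m[:180]=0
  n,l,st,c=cv2.connectedComponentsWithStats(m)
  print([(st[i].tolist(),c[i].round(1).tolist()) for i in range(1,n) if st[i,4]>20])
  for nm,lo,hi,(x,y,w,h) in [("pot",(105,120,40),(125,255,255),(300,220,50,60)),("marker",(170,120,60),(180,255,255),(350,260,50,70)),("tape",(15,50,90),(28,255,255),(228,158,42,34)),("panel",(0,0,200),(180,60,255),(215,255,55,60))]:
    mm=cv2.moments(cv2.inRange(hsv[y:y+h,x:x+w],lo,hi),True); print(nm,mm["m00"],(mm["m10"]/max(mm["m00"],1)+x,mm["m01"]/max(mm["m00"],1)+y))
E
```

```text
t 16.8 tcp [ 0.5526 -0.3094  0.1521] yaw 26.37 shift mm [ 0.7  0.5 12.1] F [ 0.65  0.21 -0.2 ] gap 0.616
rotvec [ 0.006 -0.004 -0.   ]
[([253, 196, 13, 8, 79], [258.6, 199.6]), ([267, 216, 13, 10, 106], [273.0, 220.8])]
pot 340.0 (320.9823529411765, 238.95)
marker 2.0 (366.0, 324.0)
tape 685.0 (244.66423357664235, 174.0058394160584)
panel 300.0 (254.02333333333334, 286.12666666666667)
[([253, 196, 13, 8, 79], [258.6, 199.6]), ([267, 216, 13, 10, 105], [273.0, 220.8])]
pot 337.0 (320.94362017804156, 238.98813056379822)
marker 1.0 (367.0, 323.0)
tape 717.0 (245.08089260808927, 173.82147838214783)
panel 272.0 (224.38235294117646, 286.51838235294116)
```

View pics/side8.png

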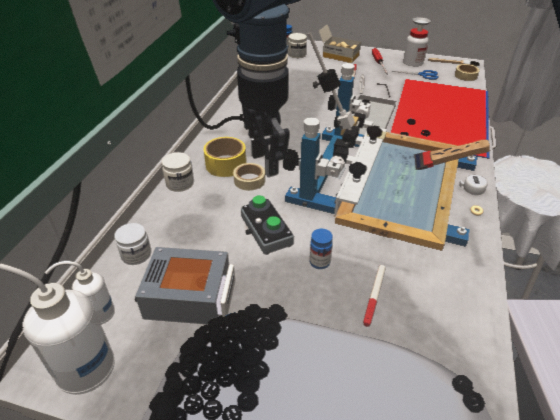

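Buttons are back at their starting pixels, the pot, tape and marker haven't moved, the tray is closed, and the arm is clear of everything.

```bash
python3 -c "
from station import manip
print(manip.sign_off())"
```

```text
the job is handed in; nothing more can be done
None
```

I pushed the tray home with the closed fingertips. I then pressed both green buttons down together, held them, let both go, and handed the job in at about 17 s of the 53 s allowed. The hand-in gives no verdict.

- **Tray:** It stopped at the same place when pushed at two different heights, with about 16 N against its 1.5 N friction. After the first of those pushes, the images put the panel front 10.4–11.2 mm ahead of the box front, where 10 mm is fully home. So it could be up to about 1 mm out, with about 2 mm of camera error.
- **Caps:** The fingers only ever met the front panel. I last saw both caps through the amber window, about 48.5 mm behind the panel front (50 mm nominal). I did not measure them again after the button presses.
- **Buttons:** The total force eased to about 6 N during the first two seconds, so I pressed harder and held for four more seconds. The readings in that time were 12–13 N, against the 8 N needed for both fully down. The tool tilted by about 0.015 rad by the end, roughly 1 mm between the two buttons.
- **At the end:** Both buttons were back at their starting pixels. The pot and tape were within half a pixel of where they began. My colour mask for the marker caught too few pixels to be useful, so I checked it by eye and it looked unmoved. The arm was clear of everything.

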